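# Index the drilling turntable to its next station

## Robot

A 6-joint arm with a two-finger parallel gripper is mounted at the origin on a cart in front of the work surface, level with it; the furniture and walls round the work are solid. World frame = base frame: x ahead of the robot, y to its left, z up, the work surface at z = 0. Lengths are in m, angles in rad, forces in N, time in s.
With the tool pointing down it reaches from about 0.3 to 0.75 m from the base axis. Payload 8.5 kg.
Tool frame: the origin (TCP) lies midway between the tips of the shut fingers; the grasp point (between the pads) lies 19 mm behind it; z points along the fingers, y is the line along which they close (so a half turn about z gives the same grasp; the last joint's range is limited). The gripper opens to 88 mm and grips with 3 to 60 N. Pads are 18 mm wide; open, the fingers measure 123 mm over their backs; the gripper's body (75 mm by 187 mm) begins 45 mm behind the grasp point.
Start: joints at [1.026, 0.381, 1.297, -0, 1.464, -0.215], TCP at [0.178, 0.52, 0.239] pointing down, gripper open.
Joint ranges: [-3.11, 3.11], [-0.89, 2.33], [0.22, 2.48], [-1.42, 4.56], [0.17, 2.85], [-2.88, 2.88]. Speed limits (rad/s): [2.39, 2.39, 3.14, 3.14, 3.14, 3.14].

## Interface

Orientations are given as a rotation vector (axis times angle).
In Python, from workcell import robot, camera, camera_params, workorder gives the robot as it stands.
- The arm moves only by the tool step_arm, never from a script. Its argument "increments" is a list of rows, each a list of 6 numbers: the shift along the tool's x, y, z each as a share of 150 mm, from -1 to 1, then the turn, a rotation vector about the tool's x, y, z each as a share of 90 degrees, from -1 to 1. A call has 1 to 20 rows; each row shifts and turns the commanded pose from where the row before left it, along the tool's axes as they then stand; what a row does not reach is not made up. A row lasts 1/12 s, in which the tool goes at most 41.7 mm and 7.16 degrees, less where a joint would pass 70% of its speed; a pose out of reach is approached as far as the arm can. A call with a number of a shift or a turn outside -1 to 1 is refused whole. A call with a gripper value outside its range is refused whole. "claw" is the opening, from 0 (shut) to 1 (fully open), set as the call begins (left out, the last holds). The fingers move at their own pace and stop on an object; "newtons" is the grip in N (left out, the last holds). Time passes only in rows, so rows that do not move let the fingers close. It gives the time, the measured TCP pose, the force, the opening and the grip force at its end, in the units of the state.
- robot.get_obs(): the state, without advancing time (a new reading comes with each control period).
- camera(name): name is "scene" or "top" or "wrist"; returns the picture (480x640x3 uint8, red, green, blue); there is no depth.
- camera_params(name): a dict with "vfov" (degrees; the focal length in pixels is half the picture's height over the tangent of half this angle, whatever the lens; pixels are square), "cx", "cy" (the principal point, pixels), "k1" (the pictures are not rectified: a ray, as slopes to the right and down, at radius r is drawn at 1 + k1 r^2 times it, then the intrinsics apply), "view" (4x4, takes a point from world to camera coordinates). Camera axes: x right, y down, z forward; pixel columns grow to the right and rows downward; lengths in m; the calibration is good to about 2 mm. A picture is of the moment at which its call begins: read the wrist's pose just before it. camera_params takes no time and is no camera call; for the wrist camera it gives the pose at the moment of the call.
- workorder.hand_in(): hands the job in; it is judged then, once.
The state is a dict: "time": time; "q": joint angles; "joint_velocities": joint speeds; "tau": joint torques, N m; "eef_pos": TCP position; "eef_rot": TCP orientation; "ft_force": force on the tool from outside, world axes, zero at the start; "ft_torque": the same for the moment, N m; "finger_gap": finger opening in m; "gripper_force": force on a finger pad.
Only numpy, scipy, OpenCV 4.12 (cv2) and the standard library are available. Lean on these libraries where they do the work, as an engineer would, in place of code of your own. Each camera call takes 0.05 s, during which the arm holds its last target. There are 200 camera calls.

## Task

The round blank on the drilling turntable is to go on to its next station, ready for the next hole. Swing the brake lever fully open, pull up the spring plunger and turn the stage anticlockwise (seen from above) to the next index hole - it was set by hand, so find it by feel - and let the pin drop fully home; then swing the brake lever all the way shut again. Do not force the pin or the lever, and leave the tools that lie about where they are.

Things in the scene. Friction and masses are not known exactly. Their poses are not given: they have to be found in the camera images.
- knob (a point): Black knurled round knob of the spring plunger, 24 mm across, 30 mm tall, upright; this point is its centre (15 mm below its top). It stands on a 19 mm steel housing at the end of the stage's radial arm (26 mm wide, top 48 mm above the bench), 140 mm from the stage axis. Pull it straight up; it is 87 mm above the bench when the pin is home. Nothing stands within 28 mm of it at its height.
- stage_axis (a point): Point on the vertical axis of the round stage (210 mm aluminium disc carrying the wooden blank), at the height of the blank's top, 78 mm above the bench. A black hand nut (36 mm wide, top 104 mm above the bench) stands here; over the blank's far rim reaches the fixed arm of a drill guide, column top 140 mm above the bench.
- lever_handle (a point): Upright black handle of the brake lever, 19 mm across, 36 mm tall; this point is its centre, 97 mm above the bench, 75 mm from the lever's pivot. Below it is the flat steel lever bar, whose top is 76 mm above the bench. The handle moves level, in a circle round lever_pivot.
- lever_pivot (a point): Point on the vertical pivot axis of the brake lever, on the steel brake block beside the stage, 82 mm above the bench.
- stage (a joint): Turn of the stage about its upright axis, rad, 0 at the start, growing anticlockwise seen from above; stops at -0.25 and 1.15. The next index hole lies 0.5 to 0.9 from the start (set by hand, nowhere measured). With the brake open and the pin riding on the plates it takes about 5 N at the knob to turn it; with the brake shut over 20 N.
- plunger (a joint): Height of the plunger (pin and knob) above home, m. 0: pin fully home in a hole. The 10 mm round-nosed pin, in a 11.5 mm hole, is clear of its first hole above 0.0125 (end of travel 0.017). Let go between holes it rides on the first plate at about 0.012, slides down its bevelled end at stage 0.37 to 0.45, and rides on the lower sliding plate at about 0.0085; in the next hole it snaps to 0. Spring: 7 N at home, 12 N at 0.015, down.
- brake_lever (a joint): Angle of the brake lever, rad: 0 shut (shoe pressed on the stage's rim), 1.25 fully open (at its stop); opens anticlockwise seen from above, shuts clockwise. It is stiff and stays where it is left: about 6 N at the handle to open, up to 8 N to shut, then the hard stop at 0.
- shop_pencil: Carpenter's pencil, 171 mm, lying on the jig's base board; not part of the job.
- router_bit: Small router bit, 56 mm, lying on the jig's base board; not part of the job.
- tape_measure: Tape measure, 71x76x34 mm, on the bench in front of the jig; not part of the job.
- try_square: Try square, 115x183x18 mm, on the bench left of the jig; not part of the job.
- f_clamp: F-clamp, 296 mm long, on the bench to the right; not part of the job.
- bench_pliers: Pliers, 177 mm long, on the bench to the right; not part of the job.
- wax_tin: Round tin, 73 mm wide, 30 mm tall, on the bench to the right; not part of the job.

How it is judged:
On the way, in this order (a step that is already met when the one before it is completed fails the run):
1. the brake lever is swung open (past 0.9 rad), the pin still in its first hole (value of joint brake_lever above 0.9 rad and value of joint plunger below 0.003 m and value of joint stage below 0.05 rad), for 0.2 s.
2. the pin is pulled up out of its first hole (more than 10.5 mm) (value of joint plunger above 0.0105 m), for 0.1 s.
3. the pin has dropped home in the next hole, with the brake still open (value of joint plunger below 0.002 m and value of joint stage above 0.4 rad and value of joint brake_lever above 0.5 rad), for 0.2 s.
At the end, for the whole second after the job is handed in: The pin is home in the next hole (plunger within 2 mm of home, stage turned more than 0.4 rad from the start and at rest) and the brake lever is shut (within 0.15 rad of its stop) (value of joint plunger below 0.002 m and value of joint stage above 0.4 rad and value of joint brake_lever below 0.15 rad and velocity of joint stage between -0.05 and 0.05 rad/s); the robot touches nothing.
It fails at once if the pin is forced: more than 35 N between the pin and the first index plate or its board (contact force between plunger_c0 and jig above 35 N).
It fails at once if the pin is forced: more than 35 N between the pin and the sliding index plate (contact force between plunger_c0 and sliding_plate above 35 N).
It fails at once if the brake lever is pushed with more than 45 N (contact force between the fingers and brake_lever above 45 N).
It fails at once if a tool lying about is shifted by more than 3 cm (distance of any of shop_pencil, router_bit, tape_measure, try_square, f_clamp, bench_pliers, wax_tin from where it was at the start of the episode above 0.03 m).
It also fails if it takes over 72 s, if anything falls off the work surface, if the arm or the gripper's body presses on something with over 40 N, if the wrist force passes 120 N, or if a joint passes its speed limit or range.

## Working session

There is one attempt and no reset: what is moved stays moved. The work goes in short steps, Python scripts to look and compute and a tool call to move; the robot and the scene stay as the last step left them, time stands still between calls to the robot, and variables do not carry over. Pictures are saved under pics/ and viewed, at most 10 in all, crops included, and the job is handed in when it is done.

Besides the shell and the picture viewer there is one more tool, called after "Emit:" by a JSON object that holds its "method" and its "body", one argument or row to a line. step_arm: Moves the arm, as the interface text tells. Shift numbers are shares of 150 mm and turn numbers shares of 90 degrees, none past 1 either way. Its arguments: {"type":"object","properties":{"increments":{"type":"array"},"claw":{"type":"number"},"newtons":{"type":"number"}},"required":["increments"]}

```bash
mkdir -p pics; cat > h.py <<'E'
import numpy as np, cv2
from workcell import robot, camera, camera_params, workorder
def snap(n,f):
    p=camera_params(n); im=camera(n); cv2.imwrite(f,cv2.cvtColor(im,cv2.COLOR_RGB2BGR)); return im,p
def ray(p,u,v):
    f=240/np.tan(np.radians(p["vfov"])/2)
    K=np.array([[f,0,p["cx"]],[0,f,p["cy"]],[0,0,1.]])
    a=cv2.undistortPoints(np.array([[[u,v]]],float),K,np.array([p["k1"],0,0,0.]))[0,0]
    V=np.array(p["view"]);R=V[:3,:3]
    return -R.T@V[:3,3], R.T@np.array([a[0],a[1],1])
def onz(p,u,v,z):
    o,d=ray(p,u,v); return o+d*(z-o[2])/d[2]
def proj(p,X):
    f=240/np.tan(np.radians(p["vfov"])/2)
    c=np.array(p["view"])@np.append(X,1); a=c[:2]/c[2]; a=a*(1+p["k1"]*(a@a)); return a*f+[p["cx"],p["cy"]]
E
python3 - <<'E'
from h import *
for n in("top","scene"):
    im,p=snap(n,f"pics/{n}0.png"); print(n,p["vfov"],p["k1"],np.round(p["view"],3).tolist())
o=robot.get_obs();print(o["eef_pos"],o["eef_rot"],o["time"])
E
```

```text
top 50.30949106756155 -0.1485089835504335 [[-0.017, -1.0, 0.01, -0.009], [-0.988, 0.015, -0.152, 0.529], [0.152, -0.012, -0.988, 1.338], [0.0, 0.0, 0.0, 1.0]]
scene 51.87687059273788 -0.10111667356837262 [[-0.709, -0.705, -0.022, 0.362], [-0.289, 0.319, -0.903, 0.241], [0.643, -0.634, -0.43, 1.304], [0.0, 0.0, 0.0, 1.0]]
[0.17800733 0.52014464 0.2382128 ] [-5.15672545e-01 -3.09852022e+00  1.83190267e-03] 0.1
```

View pics/top0.png

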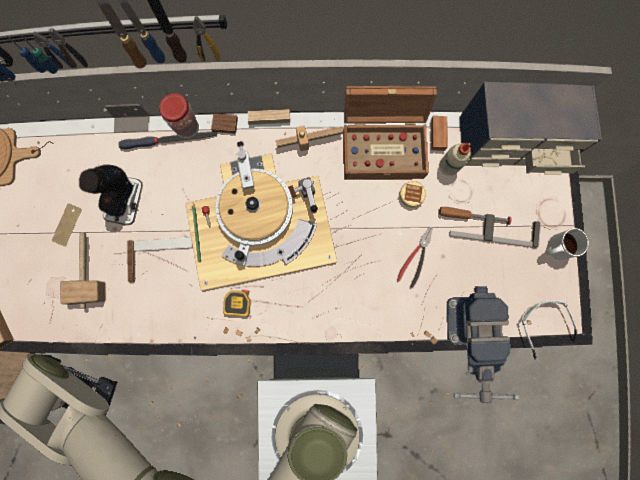

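View pics/scene0.png

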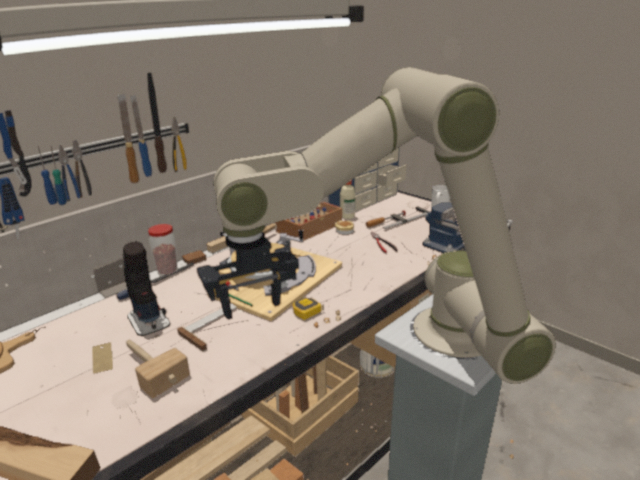

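The top view shows the knob near (241,255), the nut near (252,204) and the brake lever near (308,193). I'll enlarge that area.

```bash
python3 - <<'E'
from h import *
im=cv2.imread("pics/top0.png")[140:290,185:345]
cv2.imwrite("pics/c1.png",cv2.resize(im,None,fx=4,fy=4,interpolation=cv2.INTER_CUBIC))
p=camera_params("top")
for n,u,v,z in(("knob",241,255,.1),("axis",252,204,.104),("hA",304,183,.115),("piv",313,209,.085)): print(n,onz(p,u,v,z).round(4))
E
```

```text
knob [0.4767 0.1883 0.1   ]
axis [0.6094 0.1599 0.104 ]
hA [0.6606 0.0238 0.115 ]
piv [0.5976 0.0014 0.085 ]
```

View pics/c1.png

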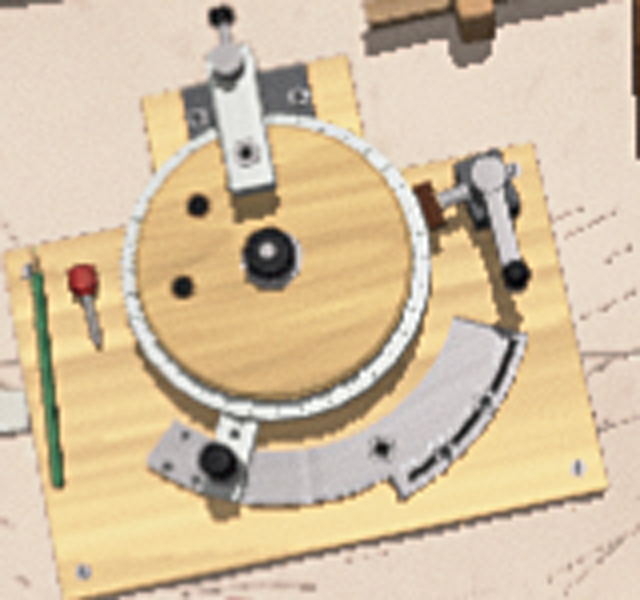

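The crop shows the lever pivot at (307.5,182.5), the handle top at (314,208.5), the knob top at (239.3,255.3) and the next hole at (280.3,252) in full-image pixels. The handle opens towards -y.

```bash
python3 - <<'E'
from h import *
p=camera_params("top")
k=onz(p,239.3,255.3,.102);a=onz(p,252.5,202.8,.104);pv=onz(p,307.5,182.5,.09);h=onz(p,314,208.5,.115)
print(k,a,pv,h,np.linalg.norm((k-a)[:2]),np.linalg.norm((pv-h)[:2]))
an=lambda d:np.arctan2(d[1],d[0])
print("ang knob",an(k-a),"lever",an(h-pv))
for z in(.01,.02,.03,.04):
    q=onz(p,280.3,252,z); print(z,q,np.linalg.norm((q-a)[:2]),an(q-a)-an(k-a)+0)
from scipy.spatial.transform import Rotation as R
o=robot.get_obs();print(R.from_rotvec(o["eef_rot"]).as_matrix().round(3),o["eef_pos"])
E
```

```text
[0.47572444 0.19234698 0.102     ] [0.61254251 0.15865914 0.104     ] [0.66840188 0.01495314 0.09      ] [ 0.59252915 -0.00122574  0.115     ] 0.14090441560092476 0.07757852482177421
ang knob 2.9001713453587556 lever -2.9315020366944036
0.01 [0.49429916 0.09303353 0.01      ] 0.13523390598973842 -5.535086529162665
0.02 [0.49304372 0.09236082 0.02      ] 0.13665806807672548 -5.535240533780158
0.03 [0.49178827 0.09168811 0.03      ] 0.13808223333803143 -5.5353913616271395
0.04 [0.49053283 0.0910154  0.04      ] 0.1395064016764402 -5.535539109988001
[[-0.946  0.324 -0.001]
 [ 0.324  0.946 -0.001]
 [ 0.    -0.001 -1.   ]] [0.17800733 0.52014464 0.2382128 ]
```

Emit:
{"method": "step_arm", "body": {
  "increments": [
    [-0.187,-0.119,0,0,0,0],
    [-0.187,-0.119,0,0,0,0],
    [-0.187,-0.119,0,0,0,0],
    [-0.187,-0.119,0,0,0,0],
    [-0.187,-0.119,0,0,0,0],
    [-0.187,-0.119,0,0,0,0],
    [-0.187,-0.119,0,0,0,0],
    [-0.187,-0.119,0,0,0,0],
    [-0.187,-0.119,0,0,0,0],
    [-0.187,-0.119,0,0,0,0],
    [-0.187,-0.119,0,0,0,0],
    [-0.187,-0.119,0,0,0,0],
    [-0.187,-0.119,0,0,0,0],
    [-0.187,-0.119,0,0,0,0],
    [-0.187,-0.119,0,0,0,0],
    [-0.187,-0.119,0,0,0,0],
    [-0.187,-0.119,0,0,0,0],
    [-0.187,-0.119,0,0,0,0],
    [-0.187,-0.119,0,0,0,0],
    [-0.187,-0.119,0,0,0,0]
  ],
  "claw": 0.57
}}

```text
time: 1.77
eef_pos: [0.5939, -0.0005, 0.2384]
eef_rot: [-0.516, -3.098, -0.0]
ft_force: [-0.0, -0.5, -0.5]
finger_gap: 0.0503
gripper_force: 0.0
```

Emit:
{"method": "step_arm", "body": {
  "increments": [
    [0,0,0,0,0,0.078],
    [0,0,0,0,0,0.078],
    [0,0,0,0,0,0.078],
    [0,0,0,0,0,0.078],
    [0,0,0,0,0,0.078],
    [0,0,0,0,0,0.078],
    [0,0,0,0,0,0.078],
    [0,0,0,0,0,0.078],
    [0,0,0,0,0,0.078],
    [0,0,0,0,0,0.078],
    [0,0,0,0,0,0.078],
    [0,0,0,0,0,0.078],
    [0,0,0,0,0,0.078],
    [0,0,0,0,0,0.078],
    [0,0,0,0,0,0.078],
    [0,0,0,0,0,0.078],
    [0,0,0,0,0,0.078],
    [0,0,0,0,0,0.078],
    [0,0,0,0,0,0.078],
    [0,0,0,0,0,0.078]
  ]
}}

```text
time: 3.43
eef_pos: [0.5931, 0.0009, 0.2383]
eef_rot: [-3.092, -0.555, 0.001]
ft_force: [0.8, 0.4, 0.4]
finger_gap: 0.0501
gripper_force: 0.0
```

Emit:
{"method": "step_arm", "body": {
  "increments": [
    [0,0,0,0,0,0.075],
    [0,0,0,0,0,0.022],
    [0,0,0,0,0,0],
    [0,0,0,0,0,0]
  ]
}}

```text
time: 3.77
eef_pos: [0.5932, 0.0009, 0.2385]
eef_rot: [-3.124, -0.33, 0.001]
ft_force: [0.6, -0.5, 0.9]
finger_gap: 0.0503
gripper_force: 0.0
```

```bash
python3 - <<'E'
from h import *
from scipy.spatial.transform import Rotation as R
o=robot.get_obs();im,p=snap("wrist","pics/w1.png");M=R.from_rotvec(o["eef_rot"]).as_matrix()
print(o["eef_pos"],M.round(3).tolist(),o["time"],o["q"].round(2))
print("pred px handle",proj(p,[.5925,-.0012,.115]),"piv",proj(p,[.668,.015,.09]))
E
```

```text
[0.59316174 0.00092442 0.23845862] [[0.978, 0.209, -0.001], [0.209, -0.978, 0.0], [-0.001, -0.0, -1.0]] 3.7667 [-0.2   0.46  1.17  0.    1.51  1.16]
pred px handle [323.72328902 231.97211534] piv [323.50213743 135.86614396]
```

View pics/w1.png

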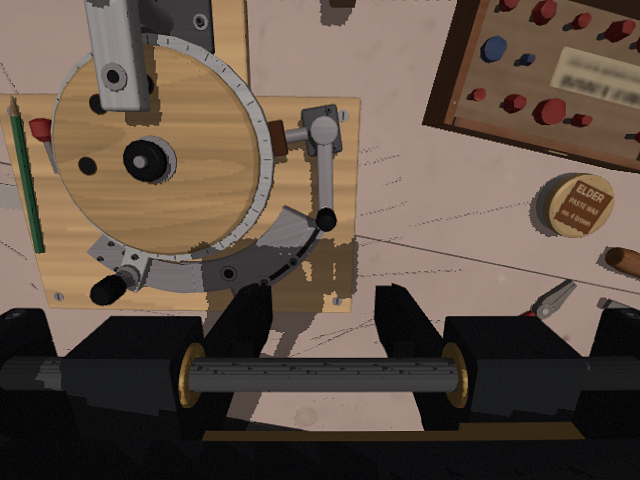

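The wrist view shows the handle top at (326,218), the pivot at (324,130), the nut top at (144,160), the knob top near (103,294) and the next hole at (228,273).

```bash
python3 - <<'E'
from h import *
p=camera_params("wrist");t=camera_params("top")
def tri(a,b):
    (o1,d1),(o2,d2)=a,b
    s=np.linalg.lstsq(np.c_[d1,-d2],o2-o1,rcond=None)[0]
    x,y=o1+d1*s[0],o2+d2*s[1]; return ((x+y)/2).round(4),np.linalg.norm(x-y).round(4)
print("cam",ray(p,320,240))
for n,w,tt,z in(("h",(326,217),(314,208.5),.115),("pv",(324,130),(307.5,182.5),.09),("nut",(141,161),(252.5,202.8),.104),("knob",(103,294),(239.3,255.3),.102),("hole",(228,273),(280.3,252),.03)):
    print(n,onz(p,*w,z).round(4),onz(t,*tt,z).round(4),tri(ray(p,*w),ray(t,*tt)))
E
```

```text
cam (array([0.67165497, 0.01646101, 0.38459987]), array([-0.30584271, -0.05662206, -0.95044626]))
h [ 6.056e-01 -4.000e-04  1.150e-01] [ 0.5925 -0.0012  0.115 ] (array([ 0.5986, -0.0017,  0.0866]), np.float64(0.0009))
pv [0.6728 0.0156 0.09  ] [0.6684 0.015  0.09  ] (array([0.6728, 0.0153, 0.0733]), np.float64(0.0004))
nut [0.6179 0.1584 0.104 ] [0.6125 0.1587 0.104 ] (array([0.6154, 0.1608, 0.0965]), np.float64(0.0033))
knob [0.4855 0.1896 0.102 ] [0.4757 0.1923 0.102 ] (array([0.4777, 0.1951, 0.091 ]), np.float64(0.0025))
hole [0.4962 0.0911 0.03  ] [0.4918 0.0917 0.03  ] (array([0.4927, 0.0924, 0.023 ]), np.float64(0.0005))
```

Emit:
{"method": "step_arm", "body": {
  "increments": [
    [0.022,0.018,0.1,0,0,0],
    [0,0,0.13,0,0,0],
    [0,0,0.13,0,0,0],
    [0,0,0.13,0,0,0],
    [0,0,0.13,0,0,0],
    [0,0,0.13,0,0,0],
    [0,0,0.1,0,0,0],
    [0,0,0.1,0,0,0],
    [0,0,0.05,0,0,0],
    [0,0,0.05,0,0,0],
    [0,0,0,0,0,0],
    [0,0,0,0,0,0]
  ]
}}

```text
time: 4.82
eef_pos: [0.5973, -0.0011, 0.0816]
eef_rot: [3.124, 0.328, 0.001]
ft_force: [0.2, 0.5, -0.1]
finger_gap: 0.0501
gripper_force: 0.0
```

Emit:
{"method": "step_arm", "body": {
  "increments": [
    [0,0,0,0,0,0],
    [0,0,0,0,0,0],
    [0,0,0,0,0,0],
    [0,0,0,0,0,0],
    [0,0,0,0,0,0],
    [0,0,0,0,0,0],
    [0,0,0,0,0,0],
    [0,0,0,0,0,0]
  ],
  "claw": 0.1,
  "newtons": 12
}}

```text
time: 5.48
eef_pos: [0.5971, -0.0009, 0.0815]
eef_rot: [-3.124, -0.328, -0.0]
ft_force: [-0.5, 1.3, 3.5]
finger_gap: 0.0172
gripper_force: 11.9
```

Emit:
{"method": "step_arm", "body": {
  "increments": [
    [0.002,0.0436,0,0,0,-0.0556],
    [0.002,0.0436,0,0,0,-0.0556],
    [0.002,0.0436,0,0,0,-0.0556],
    [0,0,0,0,0,0]
  ]
}}

```text
time: 5.82
eef_pos: [0.6044, -0.02, 0.0815]
eef_rot: [3.054, 0.737, 0.003]
ft_force: [3.4, -0.5, 1.3]
finger_gap: 0.0177
gripper_force: 11.9
```

```bash
python3 - <<'E'
from h import *
snap("wrist","pics/w2.png")
E
```

```text
(no output)
```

View pics/w2.png

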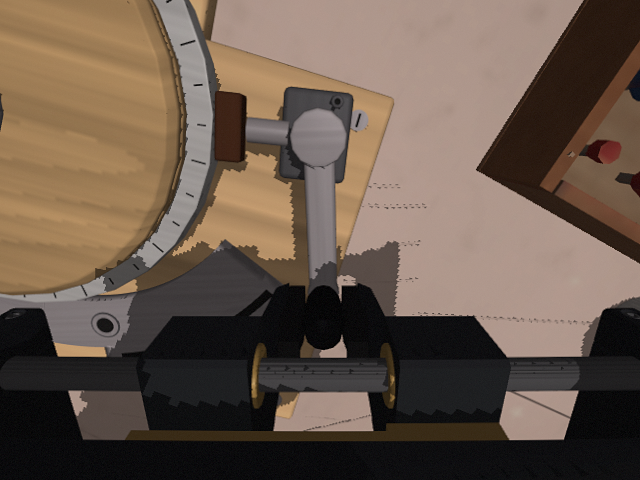

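The fingers hold the handle between the pads at (323,317) and the lever follows, with the pivot at (318,137). I'll continue to fully open.

Emit:
{"method": "step_arm", "body": {
  "increments": [
    [0.002,0.0436,0,0,0,-0.0556],
    [0.002,0.0436,0,0,0,-0.0556],
    [0.002,0.0436,0,0,0,-0.0556],
    [0.002,0.0436,0,0,0,-0.0556],
    [0.002,0.0436,0,0,0,-0.0556],
    [0.002,0.0436,0,0,0,-0.0556],
    [0.002,0.0436,0,0,0,-0.0556],
    [0.002,0.0436,0,0,0,-0.0556],
    [0.002,0.0436,0,0,0,-0.0556],
    [0.002,0.0436,0,0,0,-0.0556],
    [0,0,0,0,0,0],
    [0,0,0,0,0,0]
  ]
}}

```text
time: 6.87
eef_pos: [0.6541, -0.058, 0.0814]
eef_rot: [2.462, 1.951, 0.002]
ft_force: [3.7, 2.9, 0.7]
finger_gap: 0.0172
gripper_force: 11.9
```

Emit:
{"method": "step_arm", "body": {
  "increments": [
    [0,0.022,0,0,0,-0.028],
    [0,0.022,0,0,0,-0.028],
    [0,0.01,0,0,0,0],
    [0,0,0,0,0,0],
    [0,0,0,0,0,0]
  ]
}}

```text
time: 7.28
eef_pos: [0.6609, -0.0593, 0.0813]
eef_rot: [-2.372, -2.058, 0.001]
ft_force: [-3.2, 3.5, 5.2]
finger_gap: 0.0176
gripper_force: 11.8
```

Emit:
{"method": "step_arm", "body": {
  "increments": [
    [0,0,0,0,0,0],
    [0,0,0,0,0,0],
    [0,0,0,0,0,0],
    [0,0,-0.1,0,0,0],
    [0,0,-0.15,0,0,0],
    [0,0,-0.2,0,0,0],
    [0,0,-0.2,0,0,0],
    [0,0,-0.15,0,0,0],
    [0,0,0,0,0,0]
  ],
  "claw": 0.5
}}

```text
time: 8.03
eef_pos: [0.6631, -0.0606, 0.2065]
eef_rot: [2.365, 2.056, 0.007]
ft_force: [0.4, -0.6, 0.1]
finger_gap: 0.0438
gripper_force: 0.0
```

Emit:
{"method": "step_arm", "body": {
  "increments": [
    [0.148,-0.143,0,0,0,0],
    [0.148,-0.143,0,0,0,0],
    [0.148,-0.143,0,0,0,0],
    [0.148,-0.143,0,0,0,0],
    [0.148,-0.143,0,0,0,0],
    [0.148,-0.143,0,0,0,0],
    [0.148,-0.143,0,0,0,0],
    [0.148,-0.143,0,0,0,0],
    [0.148,-0.143,0,0,0,0],
    [0.148,-0.143,0,0,0,0],
    [0,0,0,0,0,0]
  ]
}}

```text
time: 8.95
eef_pos: [0.4767, 0.1924, 0.2007]
eef_rot: [-2.366, -2.065, 0.002]
ft_force: [-0.1, 0.8, 0.3]
finger_gap: 0.0438
gripper_force: 0.0
```

Emit:
{"method": "step_arm", "body": {
  "increments": [
    [0,0,0,0,0,-0.078],
    [0,0,0,0,0,-0.078],
    [0,0,0,0,0,-0.078],
    [0,0,0,0,0,-0.078],
    [0,0,0,0,0,-0.078],
    [0,0,0,0,0,-0.078],
    [0,0,0,0,0,-0.078],
    [0,0,0,0,0,-0.078],
    [0,0,0,0,0,-0.078],
    [0,0,0,0,0,-0.078],
    [0,0,0,0,0,-0.078],
    [0,0,0,0,0,-0.078],
    [0,0,0,0,0,0],
    [0,0,0,0,0,0]
  ]
}}

```text
time: 10.12
eef_pos: [0.48, 0.1891, 0.2007]
eef_rot: [-0.381, -3.118, 0.001]
ft_force: [0.2, 0.4, -0.9]
finger_gap: 0.0441
gripper_force: 0.0
```

```bash
python3 - <<'E'
from h import *
from scipy.spatial.transform import Rotation as R
o=robot.get_obs();im,p=snap("wrist","pics/w3.png");M=R.from_rotvec(o["eef_rot"]).as_matrix()
print(o["eef_pos"],M.round(3).tolist(),o["time"],o["q"].round(2))
print("pred knob",proj(p,[.480,.192,.102]),"nut",proj(p,[.615,.1588,.104]))
E
```

```text
[0.47996153 0.18905744 0.20071906] [[-0.97, 0.241, -0.001], [0.241, 0.97, -0.0], [0.001, -0.001, -1.0]] 10.1167 [ 0.15  0.35  1.46 -0.    1.33 -1.18]
pred knob [328.39186976 237.8289569 ] nut [328.20488337 386.28759665]
```

View pics/w3.png

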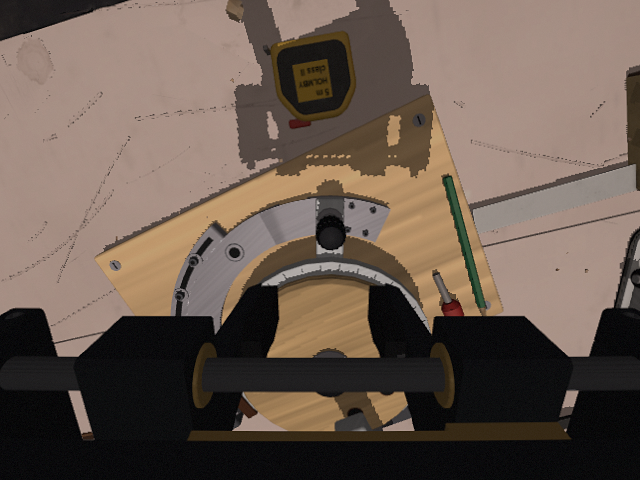

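The knob top is at (331,235), within about 2 mm of the prediction. I'll descend and grip it.

Emit:
{"method": "step_arm", "body": {
  "increments": [
    [0.017,0.026,0.1,0,0,0],
    [0,0,0.15,0,0,0],
    [0,0,0.15,0,0,0],
    [0,0,0.15,0,0,0],
    [0,0,0.12,0,0,0],
    [0,0,0.1,0,0,0],
    [0,0,0.06,0,0,0],
    [0,0,0.048,0,0,0],
    [0,0,0,0,0,0],
    [0,0,0,0,0,0],
    [0,0,0,0,0,0]
  ]
}}

```text
time: 11.08
eef_pos: [0.4787, 0.1939, 0.0703]
eef_rot: [0.375, 3.118, 0.001]
ft_force: [0.5, -0.4, -0.3]
finger_gap: 0.0442
gripper_force: 0.0
```

Emit:
{"method": "step_arm", "body": {
  "increments": [
    [0,0,0,0,0,0],
    [0,0,0,0,0,0],
    [0,0,0,0,0,0],
    [0,0,0,0,0,0],
    [0,0,0,0,0,0],
    [0,0,0,0,0,0],
    [0,0,0,0,0,0],
    [0,0,0,0,0,0]
  ],
  "claw": 0.15,
  "newtons": 30
}}

```text
time: 11.75
eef_pos: [0.4786, 0.1944, 0.0699]
eef_rot: [0.374, 3.118, 0.002]
ft_force: [0.1, 5.1, 3.0]
finger_gap: 0.0223
gripper_force: 30.0
```

Emit:
{"method": "step_arm", "body": {
  "increments": [
    [0,0,-0.02,0,0,0],
    [0,0,-0.02,0,0,0],
    [0,0,-0.02,0,0,0],
    [0,0,-0.02,0,0,0],
    [0,0,-0.02,0,0,0],
    [0,0,0,0,0,0],
    [0,0,0,0,0,0],
    [0,0,0,0,0,0]
  ]
}}

```text
time: 12.42
eef_pos: [0.4782, 0.1937, 0.0841]
eef_rot: [-0.374, -3.119, 0.001]
ft_force: [5.3, 0.8, -12.5]
finger_gap: 0.0225
gripper_force: 30.0
```

Emit:
{"method": "step_arm", "body": {
  "increments": [
    [-0.0013,-0.049,0,0,0,-0.0333],
    [-0.0013,-0.049,0,0,0,-0.0333],
    [0,0,0,0,0,0]
  ]
}}

```text
time: 12.67
eef_pos: [0.4755, 0.1785, 0.0843]
eef_rot: [-0.208, -3.134, 0.001]
ft_force: [4.5, -1.2, -12.8]
finger_gap: 0.0225
gripper_force: 30.0
```

Emit:
{"method": "step_arm", "body": {
  "increments": [
    [-0.0013,-0.049,0,0,0,-0.0333],
    [-0.0013,-0.049,0,0,0,-0.0333],
    [-0.0013,-0.049,0,0,0,-0.0333],
    [-0.0013,-0.049,0,0,0,-0.0333],
    [-0.0013,-0.049,0,0,0,-0.0333],
    [-0.0013,-0.049,0,0,0,-0.0333],
    [-0.0013,-0.049,0,0,0,-0.0333],
    [-0.0013,-0.049,0,0,0,-0.0333],
    [-0.0013,-0.049,0,0,0,-0.0333],
    [0,0,0,0,0,0],
    [0,0,0,0,0,0]
  ]
}}

```text
time: 13.58
eef_pos: [0.4827, 0.114, 0.0845]
eef_rot: [-0.523, 3.097, -0.0]
ft_force: [5.3, 1.0, -12.1]
finger_gap: 0.0226
gripper_force: 30.0
```

Emit:
{"method": "step_arm", "body": {
  "increments": [
    [0,0,0.015,0,0,0],
    [0,0,0.015,0,0,0],
    [0,0,0.008,0,0,0],
    [0,0,0,0,0,0],
    [0,0,0,0,0,0],
    [0,0,0,0,0,0]
  ]
}}

```text
time: 14.08
eef_pos: [0.4827, 0.1143, 0.0791]
eef_rot: [-0.525, 3.096, -0.0]
ft_force: [6.0, 0.5, -9.8]
finger_gap: 0.0228
gripper_force: 30.0
```

Emit:
{"method": "step_arm", "body": {
  "increments": [
    [0,0,0,0,0,0],
    [0,0,0,0,0,0],
    [0,0,0,0,0,0],
    [0,0,0.01,0,0,0],
    [0,0,0.01,0,0,0],
    [0,0,0,0,0,0],
    [0,0,0,0,0,0]
  ],
  "claw": 0.33
}}

```text
time: 14.67
eef_pos: [0.4821, 0.1142, 0.0758]
eef_rot: [0.526, -3.097, -0.0]
ft_force: [0.2, 0.1, -0.4]
finger_gap: 0.0296
gripper_force: 0.0
```

Emit:
{"method": "step_arm", "body": {
  "increments": [
    [-0.0003,-0.0245,0,0,0,-0.0167],
    [-0.0003,-0.0245,0,0,0,-0.0167],
    [-0.0003,-0.0245,0,0,0,-0.0167],
    [-0.0003,-0.0245,0,0,0,-0.0167],
    [-0.0003,-0.0245,0,0,0,-0.0167],
    [0,0,0,0,0,0]
  ]
}}

```text
time: 15.17
eef_pos: [0.4892, 0.0976, 0.0758]
eef_rot: [0.73, -3.055, -0.001]
ft_force: [-0.5, 0.5, -0.7]
finger_gap: 0.0289
gripper_force: 0.0
```

Emit:
{"method": "step_arm", "body": {
  "increments": [
    [0,-0.01,0,0,0,-0.0067],
    [0,-0.01,0,0,0,-0.0067],
    [0,0,0,0,0,0]
  ]
}}

```text
time: 15.42
eef_pos: [0.4905, 0.095, 0.0758]
eef_rot: [0.761, -3.048, -0.002]
ft_force: [-1.6, 2.9, 0.2]
finger_gap: 0.0293
gripper_force: 1.2
```

Emit:
{"method": "step_arm", "body": {
  "increments": [
    [0,-0.01,0,0,0,-0.0067],
    [0,0,0,0,0,0],
    [0,0,0,0,0,0]
  ]
}}

```text
time: 15.67
eef_pos: [0.4917, 0.093, 0.0759]
eef_rot: [-0.776, 3.044, -0.001]
ft_force: [-0.0, -0.4, 0.2]
finger_gap: 0.0291
gripper_force: 0.0
```

Emit:
{"method": "step_arm", "body": {
  "increments": [
    [0,-0.01,0,0,0,-0.0067],
    [0,0,0,0,0,0],
    [0,0,0,0,0,0]
  ]
}}

```text
time: 15.92
eef_pos: [0.4923, 0.0918, 0.0759]
eef_rot: [-0.792, 3.04, -0.0]
ft_force: [0.7, -1.0, -0.4]
finger_gap: 0.029
gripper_force: 0.0
```

Emit:
{"method": "step_arm", "body": {
  "increments": [
    [0,-0.01,0,0,0,-0.0067],
    [0,0,0,0,0,0],
    [0,0,0,0,0,0]
  ]
}}

```text
time: 16.17
eef_pos: [0.493, 0.0906, 0.0759]
eef_rot: [-0.808, 3.036, -0.0]
ft_force: [-1.2, -0.0, -0.5]
finger_gap: 0.029
gripper_force: 0.0
```

Emit:
{"method": "step_arm", "body": {
  "increments": [
    [0,-0.01,0,0,0,-0.0067],
    [0,0,0,0,0,0],
    [0,0,0,0,0,0]
  ]
}}

```text
time: 16.42
eef_pos: [0.4936, 0.0893, 0.0759]
eef_rot: [0.824, -3.032, 0.0]
ft_force: [-1.4, 0.5, -0.3]
finger_gap: 0.0289
gripper_force: 0.1
```

```bash
python3 - <<'E'
from h import *
im,p=snap("wrist","pics/w4.png")
cv2.imwrite("pics/w4.png",cv2.cvtColor(im,cv2.COLOR_RGB2BGR))
for z in(.102,.1105): print(proj(p,[*robot.get_obs()["eef_pos"][:2],z]))
E
```

```text
[326.22936635 333.28275428]
[326.40726467 345.76917078]
```

View pics/w4.png

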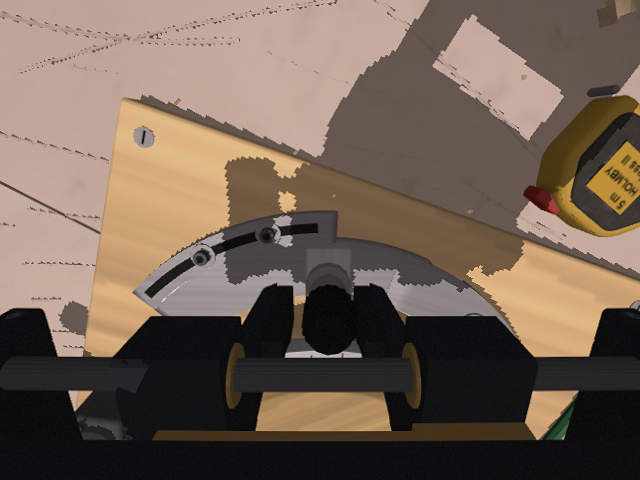

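The knob at (328,325) lies between the fingers with a little slack. Its height can't be judged from this view, so I'll go on by feel.

Emit:
{"method": "step_arm", "body": {
  "increments": [
    [0,-0.01,0,0,0,-0.0067],
    [0,0,0,0,0,0],
    [0,0,0,0,0,0]
  ]
}}

```text
time: 16.72
eef_pos: [0.4944, 0.0881, 0.0758]
eef_rot: [0.84, -3.027, -0.0]
ft_force: [-1.3, 0.6, 1.3]
finger_gap: 0.0289
gripper_force: 0.7
```

Emit:
{"method": "step_arm", "body": {
  "increments": [
    [0,-0.01,0,0,0,-0.0067],
    [0,0,0,0,0,0],
    [0,0,0,0,0,0]
  ]
}}

```text
time: 16.97
eef_pos: [0.4946, 0.0876, 0.0758]
eef_rot: [0.856, -3.022, -0.003]
ft_force: [-2.1, 6.4, 0.7]
finger_gap: 0.029
gripper_force: 3.6
```

Emit:
{"method": "step_arm", "body": {
  "increments": [
    [0,-0.01,0,0,0,-0.0067],
    [0,0,0,0,0,0],
    [0,0,0,0,0,0]
  ]
}}

```text
time: 17.22
eef_pos: [0.4949, 0.0874, 0.0758]
eef_rot: [0.872, -3.017, -0.006]
ft_force: [-2.9, 13.1, 2.3]
finger_gap: 0.0293
gripper_force: 6.6
```

Force rose to 13 N with no motion, so the pin is caught at about 0.76 rad. I'll back off and test the other side for play.

Emit:
{"method": "step_arm", "body": {
  "increments": [
    [0,0.015,0,0,0,0.01],
    [0,0.015,0,0,0,0.01],
    [0,0,0,0,0,0],
    [0,0,0,0,0,0]
  ]
}}

```text
time: 17.55
eef_pos: [0.4938, 0.0892, 0.0759]
eef_rot: [-0.825, 3.031, -0.001]
ft_force: [-0.7, 0.3, -1.2]
finger_gap: 0.029
gripper_force: 0.0
```

Emit:
{"method": "step_arm", "body": {
  "increments": [
    [0,0.015,0,0,0,0.01],
    [0,0.015,0,0,0,0.01],
    [0,0,0,0,0,0],
    [0,0,0,0,0,0]
  ]
}}

```text
time: 17.88
eef_pos: [0.4913, 0.0933, 0.0759]
eef_rot: [0.777, -3.044, 0.0]
ft_force: [0.5, -0.2, 0.3]
finger_gap: 0.0291
gripper_force: 0.0
```

Emit:
{"method": "step_arm", "body": {
  "increments": [
    [0,0.01,0,0,0,0.0067],
    [0,0,0,0,0,0],
    [0,0,0,0,0,0]
  ]
}}

```text
time: 18.13
eef_pos: [0.4907, 0.0945, 0.0759]
eef_rot: [-0.76, 3.048, -0.0]
ft_force: [1.8, -1.1, 0.0]
finger_gap: 0.0289
gripper_force: 0.7
```

Emit:
{"method": "step_arm", "body": {
  "increments": [
    [0,0.008,0,0,0,0.005],
    [0,0,0,0,0,0],
    [0,0,0,0,0,0]
  ]
}}

```text
time: 18.38
eef_pos: [0.4906, 0.095, 0.0759]
eef_rot: [-0.748, 3.051, -0.002]
ft_force: [3.7, -4.4, -1.1]
finger_gap: 0.0291
gripper_force: 3.1
```

Emit:
{"method": "step_arm", "body": {
  "increments": [
    [0,0.008,0,0,0,0.005],
    [0,0,0,0,0,0],
    [0,0,0,0,0,0]
  ]
}}

```text
time: 18.63
eef_pos: [0.4906, 0.0953, 0.0759]
eef_rot: [-0.736, 3.053, -0.005]
ft_force: [4.2, -10.9, -3.4]
finger_gap: 0.0292
gripper_force: 5.6
```

It's blocked both ways, so the pin is in the hole. Next I'll centre, release and lift to look.

Emit:
{"method": "step_arm", "body": {
  "increments": [
    [0,-0.015,0,0,0,-0.01],
    [0,-0.018,0,0,0,-0.01],
    [0,0,0,0,0,0],
    [0,0,0,0,0,0],
    [0,0,0,0,0,0],
    [0,0,0,0,0,0],
    [0,0,-0.1,0,0,0],
    [0,0,-0.2,0,0,0],
    [0,0,-0.2,0,0,0],
    [0,0,-0.2,0,0,0],
    [0,0,-0.15,0,0,0],
    [0,0,0,0,0,0],
    [0,0,0,0,0,0]
  ],
  "claw": 0.5
}}

```text
time: 19.72
eef_pos: [0.4919, 0.0924, 0.204]
eef_rot: [-0.784, 3.04, -0.001]
ft_force: [-0.2, 0.2, 0.1]
finger_gap: 0.0441
gripper_force: 0.0
```

```bash
python3 - <<'E'
from h import *
from scipy.spatial.transform import Rotation as R
o=robot.get_obs();im,p=snap("wrist","pics/w5.png");M=R.from_rotvec(o["eef_rot"]).as_matrix()
print(o["eef_pos"],M.round(3).tolist(),o["time"],o["q"].round(2))
for z in(.072,.102,.1105): print(z,proj(p,[.4927,.0914,z]))
c=im[120:320,220:440]
cv2.imwrite("pics/w5c.png",cv2.cvtColor(cv2.resize(c,None,fx=3,fy=3),cv2.COLOR_RGB2BGR))
E
```

```text
[0.49191404 0.09243873 0.20403799] [[-0.875, -0.484, 0.002], [-0.484, 0.875, -0.0], [-0.002, -0.001, -1.0]] 19.7167 [-0.05  0.32  1.49  0.    1.32 -2.13]
0.072 [323.41574945 227.84612222]
0.102 [323.38322003 238.55183401]
0.1105 [323.3726651 242.02457  ]
```

View pics/w5c.png

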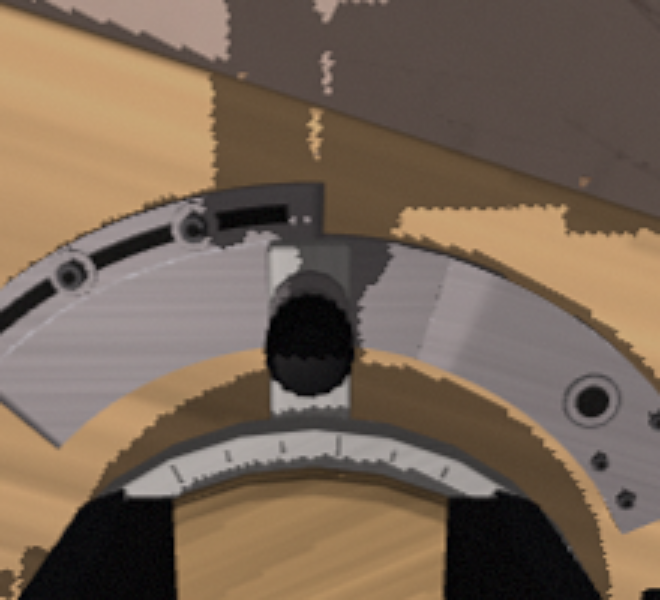

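The knob sits straight on its housing with no stem showing, as it did at the start, so the pin is home. Next is the brake lever.

Emit:
{"method": "step_arm", "body": {
  "increments": [
    [0,0,0,0,0,0.0785],
    [0,0,0,0,0,0.0785],
    [0,0,0,0,0,0.0785],
    [0,0,0,0,0,0.0785],
    [0,0,0,0,0,0.0785],
    [0,0,0,0,0,0.0785],
    [0,0,0,0,0,0.0785],
    [0,0,0,0,0,0.0785],
    [0,0,0,0,0,0.0785],
    [0,0,0,0,0,0.0785],
    [0,0,0,0,0,0.0785],
    [0,0,0,0,0,0.0785],
    [0,0,0,0,0,0.0785],
    [0,0,0,0,0,0.0785],
    [0,0,0,0,0,0.0785],
    [0,0,0,0,0,0.0785],
    [0,0,0,0,0,0.0785],
    [0,0,0,0,0,0.0785],
    [0,0,0,0,0,0]
  ]
}}

```text
time: 21.35
eef_pos: [0.4912, 0.0923, 0.2018]
eef_rot: [-2.379, -2.049, 0.003]
ft_force: [-0.1, -0.7, -0.3]
finger_gap: 0.0438
gripper_force: 0.0
```

Emit:
{"method": "step_arm", "body": {
  "increments": [
    [-0.106,0.1575,0,0,0,0],
    [-0.106,0.1575,0,0,0,0],
    [-0.106,0.1575,0,0,0,0],
    [-0.106,0.1575,0,0,0,0],
    [-0.106,0.1575,0,0,0,0],
    [-0.106,0.1575,0,0,0,0],
    [-0.106,0.1575,0,0,0,0],
    [-0.106,0.1575,0,0,0,0],
    [0,0,0,0,0,0],
    [0,0,0,0,0,0],
    [0,0,0,0,0,0]
  ]
}}

```text
time: 22.27
eef_pos: [0.6599, -0.0602, 0.2023]
eef_rot: [-2.372, -2.057, 0.002]
ft_force: [0.3, -0.4, 1.1]
finger_gap: 0.0442
gripper_force: 0.0
```

Emit:
{"method": "step_arm", "body": {
  "increments": [
    [0,0.006,0.1,0,0,0],
    [0,0,0.15,0,0,0],
    [0,0,0.15,0,0,0],
    [0,0,0.15,0,0,0],
    [0,0,0.12,0,0,0],
    [0,0,0.08,0,0,0],
    [0,0,0.056,0,0,0],
    [0,0,0,0,0,0],
    [0,0,0,0,0,0],
    [0,0,0,0,0,0]
  ]
}}

```text
time: 23.1
eef_pos: [0.6617, -0.0606, 0.0836]
eef_rot: [2.374, 2.056, 0.001]
ft_force: [-0.6, -0.5, 0.1]
finger_gap: 0.0441
gripper_force: 0.0
```

Emit:
{"method": "step_arm", "body": {
  "increments": [
    [0,0,0,0,0,0],
    [0,0,0,0,0,0],
    [0,0,0,0,0,0],
    [0,0,0,0,0,0],
    [0,0,0,0,0,0],
    [0,0,0,0,0,0],
    [0,0,0,0,0,0],
    [0,0,0,0,0,0]
  ],
  "claw": 0.1,
  "newtons": 14
}}

```text
time: 23.77
eef_pos: [0.6612, -0.0609, 0.0827]
eef_rot: [-2.375, -2.056, 0.001]
ft_force: [-4.4, 0.2, 4.6]
finger_gap: 0.017
gripper_force: 13.8
```

Emit:
{"method": "step_arm", "body": {
  "increments": [
    [0.002,-0.0436,0,0,0,0.0556],
    [0.002,-0.0436,0,0,0,0.0556],
    [0.002,-0.0436,0,0,0,0.0556],
    [0.002,-0.0436,0,0,0,0.0556],
    [0.002,-0.0436,0,0,0,0.0556],
    [0.002,-0.0436,0,0,0,0.0556],
    [0.002,-0.0436,0,0,0,0.0556],
    [0.002,-0.0436,0,0,0,0.0556],
    [0.002,-0.0436,0,0,0,0.0556],
    [0.002,-0.0436,0,0,0,0.0556],
    [0.002,-0.0436,0,0,0,0.0556],
    [0.002,-0.0436,0,0,0,0.0556],
    [0,0,0,0,0,0]
  ]
}}

```text
time: 24.85
eef_pos: [0.6012, -0.0153, 0.0826]
eef_rot: [3.085, 0.584, -0.005]
ft_force: [-9.5, -7.1, 5.8]
finger_gap: 0.0169
gripper_force: 13.8
```

Emit:
{"method": "step_arm", "body": {
  "increments": [
    [0,-0.022,0,0,0,0.028],
    [0,-0.022,0,0,0,0.028],
    [0,0,0,0,0,0],
    [0,0,0,0,0,0]
  ]
}}

```text
time: 25.18
eef_pos: [0.599, -0.0096, 0.0826]
eef_rot: [3.106, 0.454, -0.006]
ft_force: [-9.6, -9.0, 7.3]
finger_gap: 0.0171
gripper_force: 13.8
```

Emit:
{"method": "step_arm", "body": {
  "increments": [
    [0,-0.022,0,0,0,0.028],
    [0,-0.022,0,0,0,0.028],
    [0,0,0,0,0,0],
    [0,0,0,0,0,0]
  ]
}}

```text
time: 25.52
eef_pos: [0.597, -0.0032, 0.0825]
eef_rot: [3.123, 0.317, -0.007]
ft_force: [-12.5, -9.2, 7.8]
finger_gap: 0.0181
gripper_force: 13.7
```

Emit:
{"method": "step_arm", "body": {
  "increments": [
    [0,-0.01,0,0,0,0.01],
    [0,0,0,0,0,0],
    [0,0,0,0,0,0]
  ]
}}

```text
time: 25.77
eef_pos: [0.5966, -0.002, 0.0825]
eef_rot: [3.125, 0.292, -0.007]
ft_force: [-12.6, -9.6, 7.9]
finger_gap: 0.0176
gripper_force: 13.7
```

Emit:
{"method": "step_arm", "body": {
  "increments": [
    [-0.007,-0.008,0,0,0,0.008],
    [0,0,0,0,0,0],
    [0,0,0,0,0,0]
  ]
}}

```text
time: 26.02
eef_pos: [0.5963, -0.001, 0.0826]
eef_rot: [3.127, 0.272, -0.003]
ft_force: [-7.1, -9.8, 4.3]
finger_gap: 0.0174
gripper_force: 13.8
```

Emit:
{"method": "step_arm", "body": {
  "increments": [
    [0,-0.008,0,0,0,0],
    [0,0,0,0,0,0],
    [0,0,0,0,0,0]
  ]
}}

```text
time: 26.27
eef_pos: [0.5961, 0.0, 0.0826]
eef_rot: [3.127, 0.272, -0.003]
ft_force: [-7.8, -10.3, 4.6]
finger_gap: 0.0168
gripper_force: 13.8
```

Emit:
{"method": "step_arm", "body": {
  "increments": [
    [0,-0.008,0,0,0,0],
    [0,0,0,0,0,0],
    [0,0,0,0,0,0]
  ]
}}

```text
time: 26.52
eef_pos: [0.5959, 0.0012, 0.0825]
eef_rot: [3.127, 0.272, -0.003]
ft_force: [-7.7, -9.6, 4.6]
finger_gap: 0.0173
gripper_force: 13.8
```

Emit:
{"method": "step_arm", "body": {
  "increments": [
    [0,-0.008,0,0,0,0],
    [0,0,0,0,0,0],
    [0,0,0,0,0,0]
  ]
}}

```text
time: 26.77
eef_pos: [0.5958, 0.0023, 0.0825]
eef_rot: [3.127, 0.272, -0.003]
ft_force: [-6.6, -11.1, 4.0]
finger_gap: 0.0173
gripper_force: 13.8
```

Emit:
{"method": "step_arm", "body": {
  "increments": [
    [0,-0.008,0,0,0,0],
    [0,0,0,0,0,0],
    [0,0,0,0,0,0]
  ]
}}

```text
time: 27.02
eef_pos: [0.5957, 0.0023, 0.0825]
eef_rot: [3.125, 0.272, -0.003]
ft_force: [-7.9, -16.8, 4.1]
finger_gap: 0.0174
gripper_force: 13.9
```

Force is up to 17 N with no motion, so the lever is at its stop. I'll relax, release and lift.

Emit:
{"method": "step_arm", "body": {
  "increments": [
    [0,0.004,0,0,0,0],
    [0,0,0,0,0,0],
    [0,0,0,0,0,0],
    [0,0,0,0,0,0],
    [0,0,0,0,0,0],
    [0,0,-0.1,0,0,0],
    [0,0,-0.2,0,0,0],
    [0,0,-0.2,0,0,0],
    [0,0,-0.2,0,0,0],
    [0,0,-0.2,0,0,0],
    [0,0,-0.14,0,0,0],
    [0,0,0,0,0,0],
    [0,0,0,0,0,0]
  ],
  "claw": 0.55
}}

```text
time: 28.1
eef_pos: [0.5965, 0.0051, 0.2391]
eef_rot: [3.129, 0.274, 0.003]
ft_force: [-0.6, -0.2, -1.0]
finger_gap: 0.0484
gripper_force: 0.0
```

```bash
python3 - <<'E'
from h import *
o=robot.get_obs();print(o["eef_pos"],o["ft_force"],o["time"])
im,p=snap("wrist","pics/w6.png")
E
```

```text
[0.59649704 0.0050793  0.23905049] [-0.6019985  -0.24553341 -0.95800415] 28.1
```

View pics/w6.png

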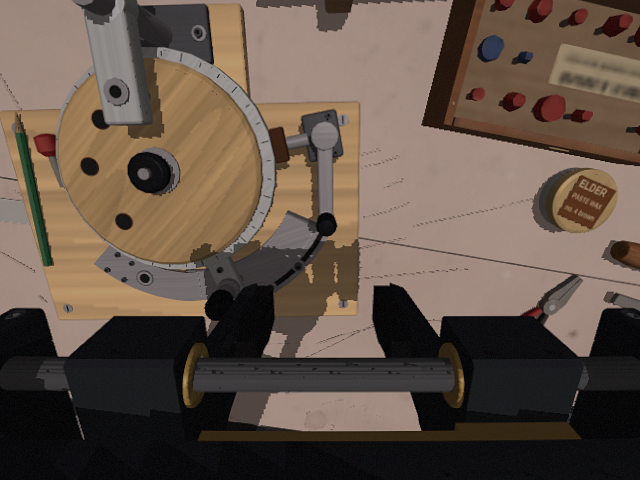

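The lever lies as it did at the start, with the handle at (326,224) and the pivot at (324,135). The shoe is against the rim, the knob is at the new station, and the gripper is clear.

```bash
python3 -c "
from workcell import workorder
print(workorder.hand_in())"
```

```text
the job is handed in; nothing more can be done
None
```

I handed the job in at about 28 s: the stage is turned to the next index hole (about 0.76 rad), the pin is home by feel and by the wrist-camera view, the brake lever is shut against its stop, and the arm never went near the loose tools; the hand-in returned no verdict.

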